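Stroke the parts strip's lids shut

ROBOT

A 6-joint arm with a two-finger parallel gripper is mounted at the origin on a cart in front of the work surface, level with it; the furniture and walls round the work are solid. World frame = base frame: x ahead of the robot, y to its left, z up, the work surface at z = 0. Lengths are in m, angles in rad, forces in N, time in s.
With the tool pointing down it reaches from about 0.375 to 0.975 m from the base axis. Payload 3.8 kg.
Tool frame: the origin (TCP) lies midway between the tips of the shut fingers; the grasp point (between the pads) lies 19 mm behind it (grasp_offset is the distance from the TCP to the grasp point, in m); z points along the fingers, y is the line along which they close (so a half turn about z gives the same grasp; the last joint's range is limited). The gripper opens to 88 mm and grips with 3 to 60 N. Pads are 18 mm wide; open, the fingers measure 123 mm over their backs; the gripper's body (75 mm by 187 mm) begins 45 mm behind the grasp point.
Start: joints at [-1.354, 0.264, 1.604, -0, 1.274, -0.037], TCP at [0.169, -0.653, 0.239] pointing down, gripper open.
Joint ranges: [-2.63, 2.63], [-0.94, 2.18], [0.31, 2.57], [-1.31, 4.45], [0, 2.66], [-2.55, 2.55]. Speed limits (rad/s): [2.57, 2.57, 3.14, 3.14, 3.14, 3.14].

INTERFACE

Orientations are given as a rotation vector (axis times angle).
In Python, from station import * gives the robot as it stands. Calls block until the motion is done:
- move_to(position, orientation): joint-space move of the TCP to a pose.
- movel(position, attitude=None, rate=0.15): straight line of the TCP; attitude=None keeps the orientation; rate is the mean speed in m/s.
- movej(angles): joint-space move.
- grip(opening, f_grip=None): opening from 0.0 (shut) to 1.0 (fully open); f_grip is the grip in N (None keeps the last); returns when the fingers have stopped.
- sleep(seconds).
- inverse_kinematics(position, orientation): joint angles nearest the present ones, or None.
- sense(): the state.
- grab_frame(name): name is "scene" or "top" or "wrist"; returns a dict with "image" (420x560x3 uint8, blue, green, red), "fx", "fy", "cx", "cy" (pixels), "R" (3x3) and "t" (3): a world point X has camera coordinates R X + t. Camera axes: x right, y down, z forward; pixel columns grow to the right and rows downward; lengths in m; the calibration is good to about 2 mm. A picture is of the moment at which its call begins. There is no depth.
A pose or a line that the arm cannot do raises PlanningError and nothing moves.
- hand_in(): hands the job in; it is judged then, once.
The state is a dict: "clock": time; "qpos": joint angles; "joint_vel": joint speeds; "tau": joint torques, N m; "tool_pos": TCP position; "tool_rot": TCP orientation; "ft_force": force on the tool from outside, world axes, zero at the start; "moment": the same for the moment, N m; "width": opening from 0.0 (shut) to 1.0 (fully open); "gripper_force": force on a finger pad.
Only numpy, scipy, OpenCV 4.12 (cv2) and the standard library are available. Lean on these libraries where they do the work, as an engineer would, in place of code of your own. Each camera call takes 0.05 s, during which the arm holds its last target. There are 200 camera calls.

TASK

The five flip lids of the grey parts strip stand open. Shut them all flat, one after another, by stroking lightly with the fingertips along the row, from the end with the finger-loop tab to the other end. Do not lift the strip or shove it along, and leave everything round it where it stands; finish with the hand clear.

Things in the scene. Friction and masses are not known exactly. Their poses are not given: they have to be found in the camera images.
- parts_strip: Grey plastic small-parts strip, loose on the desk's left mat (top z = 2.6 mm): five open cells in a row, each with a white flip lid. 44 mm wide (own x), 192 mm long (own y), 22 mm high, about 0.7 kg. Origin: centre of underside. A flat finger-loop tab, 6 mm high, reaching 121 mm from the origin, marks the +y end. Cell centres, from lid_1 to lid_5: y = +76, +38, 0, -38, -76 mm; hinges 17 mm from them towards the tab, 21 mm high.
- first_end (a point): middle of the strip's end with the finger-loop tab (96 mm along its +y), at the height of the shut lids' top, 25.5 mm above the surface under the strip
- last_end (a point): middle of the strip's other end (96 mm along its -y), at the height of the shut lids' top, 25.5 mm above the surface under the strip
- lid_1 (a joint): first lid from the tab end: 0 = shut flat, grows as it opens (rad, at most 1.35); starts 0.7 to 1.15. White plate 34 x 35 x 3 mm, hinged across the strip at its edge nearer the tab: its free edge faces away from the tab, and stroking away from the tab folds it down. A hinge with friction (0.0025 N m) keeps it where it is left; it does not snap.
- lid_2 (a joint): second lid from the tab end: 0 = shut flat, grows as it opens (rad, at most 1.35); starts 0.7 to 1.15. White plate 34 x 35 x 3 mm, hinged across the strip at its edge nearer the tab: its free edge faces away from the tab, and stroking away from the tab folds it down. A hinge with friction (0.0025 N m) keeps it where it is left; it does not snap.
- lid_3 (a joint): third lid from the tab end: 0 = shut flat, grows as it opens (rad, at most 1.35); starts 0.7 to 1.15. White plate 34 x 35 x 3 mm, hinged across the strip at its edge nearer the tab: its free edge faces away from the tab, and stroking away from the tab folds it down. A hinge with friction (0.0025 N m) keeps it where it is left; it does not snap.
- lid_4 (a joint): fourth lid from the tab end: 0 = shut flat, grows as it opens (rad, at most 1.35); starts 0.7 to 1.15. White plate 34 x 35 x 3 mm, hinged across the strip at its edge nearer the tab: its free edge faces away from the tab, and stroking away from the tab folds it down. A hinge with friction (0.0025 N m) keeps it where it is left; it does not snap.
- lid_5 (a joint): fifth lid from the tab end: 0 = shut flat, grows as it opens (rad, at most 1.35); starts 0.7 to 1.15. White plate 34 x 35 x 3 mm, hinged across the strip at its edge nearer the tab: its free edge faces away from the tab, and stroking away from the tab folds it down. A hinge with friction (0.0025 N m) keeps it where it is left; it does not snap.
- flux_vial: bystander: amber bottle with black cap, 34 mm wide, 56 mm high, standing beside the strip; origin at the centre of its underside
- oil_vial: bystander: small yellow-capped bottle, 26 mm wide, 51 mm high, standing beside the strip; origin at the centre of its underside
- black_case: bystander: black case 49 x 72 x 25 mm lying beside the strip; origin at the centre of its underside
- solder_spool: bystander: reel of solder with dark flanges, 56 mm wide, 44 mm high, standing on the desk; origin at the centre of its underside
- tweezers: bystander: steel tweezers 14 x 122 x 9 mm lying beside the strip; origin at the centre of its underside
- yellow_spool: bystander: yellow reel 64 mm wide, 21 mm high, lying on the desk; origin at the centre of its underside

How it is judged:
By the outcome, as a careful person would: the job done as asked, in the order asked, and still so for the second after the job is handed in, with the robot touching nothing.
It also fails if it takes over 48 s, if anything falls off the work surface, if the arm or the gripper's body presses on something with over 40 N, if the wrist force passes 120 N, or if a joint passes its speed limit or range.

## Working session

There is one attempt and no reset: what is moved stays moved. The work goes in short steps, each a Python script; the robot and the scene stay as the last script left them, time stands still between calls to the robot, and variables do not carry over. Pictures are saved under pics/ and viewed, at most 10 in all, crops included, and the job is handed in when it is done.

```bash
mkdir -p pics; ls
python3 - <<'E'
from station import *
import cv2,numpy as np
for n in ("top","scene"):
    f=grab_frame(n); cv2.imwrite(f"pics/{n}0.png",f["image"])
    print(n,f["fx"],f["cx"],f["cy"],np.round(f["R"],3).tolist(),np.round(f["t"],3))
s=sense(); print(s["clock"],s["tool_pos"],s["tool_rot"],s["ft_force"])
E
```

```text
pics
top 522.8439627665268 280.2625347928999 210.0758885793386 [[-0.026, -1.0, -0.017], [-0.987, 0.029, -0.159], [0.159, 0.013, -0.987]] [0.159 0.572 1.264]
scene 403.13142609282744 285.25062557012404 209.28107811426247 [[-0.673, -0.74, -0.003], [-0.423, 0.388, -0.819], [0.607, -0.549, -0.574]] [0.492 0.251 0.59 ]
0.1 [ 0.16934602 -0.65276669  0.23753522] [-3.11438809e+00 -3.97348888e-01  3.18418700e-04] [-0.12967038  0.59764121  0.01967787]
```

View pics/top0.png

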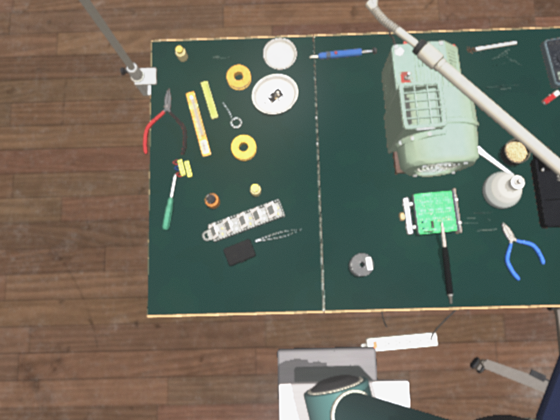

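View pics/scene0.png

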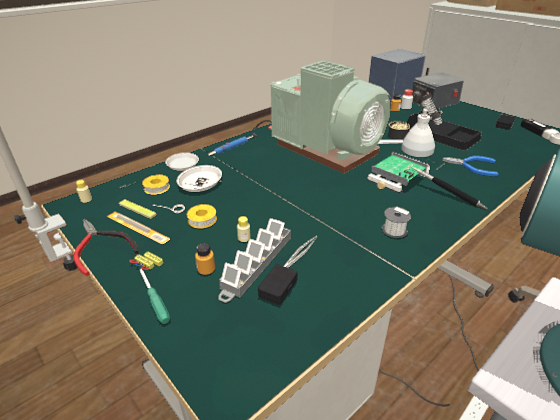

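The top view shows the strip with its tab at about (207,235) and its far end at (283,207). The black case and tweezers lie on the robot side, and the two vials on the far side. Next I'll put the wrist camera over the strip.

```bash
cat > h.py <<'E'
from station import *
import cv2,numpy as np
from scipy.spatial.transform import Rotation as Ro
def ray(f,uv):
    R=np.array(f["R"]);c=-R.T@np.array(f["t"])
    return c,R.T@np.array([(uv[0]-f["cx"])/f["fx"],(uv[1]-f["cy"])/f["fy"],1])
def onz(f,uv,z):
    c,d=ray(f,uv); return c+d*(z-c[2])/d[2]
def tri(fs,uvs):
    A=np.zeros((3,3));b=np.zeros(3)
    for f,uv in zip(fs,uvs):
        c,d=ray(f,uv);d=d/np.linalg.norm(d);P=np.eye(3)-np.outer(d,d);A+=P;b+=P@c
    return np.linalg.solve(A,b)
def down(ty):  # tool z down, tool y along horizontal dir ty
    y=np.array([*ty,0])/np.linalg.norm(ty);z=np.array([0,0,-1.]);x=np.cross(y,z)
    return Ro.from_matrix(np.c_[x,y,z]).as_rotvec()
E
python3 - <<'E'
from h import *
f=grab_frame("top")
for uv in [(207,235),(283,207),(240,252),(211,200),(256,189)]: print(uv,np.round(onz(f,uv,.02),3))
a=onz(f,(212,233),.02);b=onz(f,(283,207),.02);d=(b-a)[:2];d/=np.linalg.norm(d);print("dir",d)
m=(a+b)/2
for ty in ([-d[1],d[0]],[d[1],-d[0]]):
    print(ty,inverse_kinematics([*m[:2],.1],down(ty)))
print(Ro.from_rotvec(sense()["tool_rot"]).as_matrix().round(3))
w=grab_frame("wrist");R=np.array(w["R"]);print("wristcam",-R.T@np.array(w["t"]),R.round(3),w["fx"])
E
```

```text
(207, 235) [0.522 0.332 0.02 ]
(283, 207) [0.588 0.136 0.02 ]
(240, 252) [0.476 0.248 0.02 ]
(211, 200) [0.612 0.321 0.02 ]
(256, 189) [0.637 0.204 0.02 ]
dir [ 0.32076755 -0.94715795]
[np.float64(0.9471579498622359), np.float64(0.3207675451362968)] [ 3.46086511e-01  2.48872683e-01  1.89409632e+00 -4.44089210e-16
  9.98623649e-01  1.95467682e-02]
[np.float64(-0.9471579498622359), np.float64(-0.3207675451362968)] None
[[ 0.968  0.251 -0.   ]
 [ 0.251 -0.968  0.002]
 [ 0.    -0.002 -1.   ]]
wristcam [ 0.24472094 -0.63275451  0.38317518] [[ 0.251 -0.968 -0.002]
 [-0.923 -0.24   0.301]
 [-0.291 -0.074 -0.954]] 353.3390485466513
```

Run:
```python
from h import *
m=np.array([.557,.229]);d=np.array([.32,-.947]);n=np.array([.947,.32]);o=down(n)
q=np.array(sense()["qpos"])
q1=inverse_kinematics([.105,-.43,.30],sense()["tool_rot"]);print(q1)
movej(q1); q1=np.array(q1); q1[0]=.35; q1[5]=0.02; movej(q1)
for i,off in enumerate((-.06,.06)):
    p=m+d*.03+n*off
    move_to([*p,.22],o); sleep(.3)
    f=grab_frame("wrist"); cv2.imwrite(f"pics/w{i}.png",f["image"]); np.save(f"w{i}.npy",f,allow_pickle=True)
    s=sense();print(s["clock"],s["tool_pos"],s["ft_force"],s["moment"])
a,b=[cv2.imread(f"pics/w{i}.png") for i in (0,1)]
```

```text
[-1.38756249e+00 -2.22192641e-01  1.98772878e+00 -2.43735019e-05
  1.37742080e+00 -7.05685630e-02]
4.4833 [0.50971014 0.18166304 0.22145492] [ 0.4285518   0.24839463 -0.22385591] [-0.05980726 -0.07863605  0.02782781]
5.3833 [0.62278529 0.21959965 0.22051205] [-0.41132858  0.04687945 -0.15228811] [-0.05226647 -0.12595951  0.00262992]
```

View pics/w0.png

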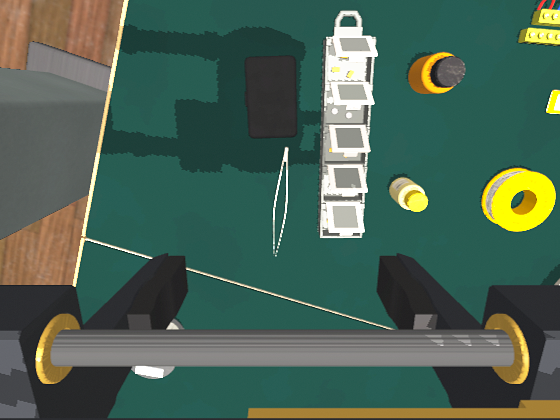

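View pics/w1.png

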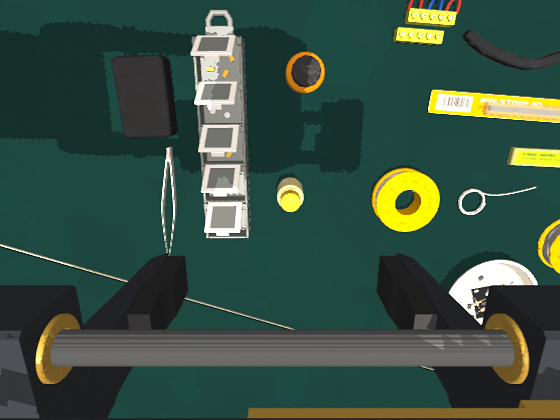

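Both wrist views show the strip. Its tab is at the top, (347,15) in w0 and (219,15) in w1, and its far end is near row 237. Clear space surrounds it. I'll zoom in to pick out the corners.

Run:
```python
import cv2,numpy as np
a=cv2.imread("pics/w0.png")[5:245,285:415];b=cv2.imread("pics/w1.png")[5:245,160:290]
c=np.hstack([a,b]);cv2.imwrite("pics/zoom.png",cv2.resize(c,None,fx=2.5,fy=2.5,interpolation=cv2.INTER_CUBIC))
```

```text
(no output)
```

View pics/zoom.png

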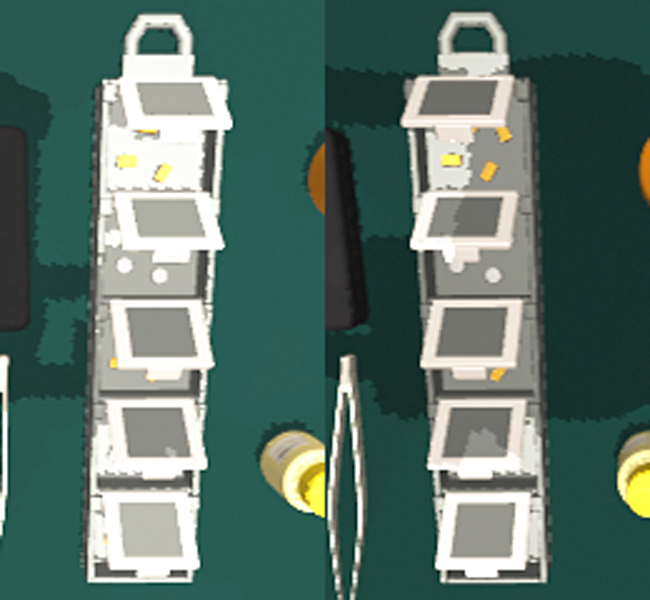

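The zoom shows sharp rim and lid corners. In w0 the far rim corners are at zoom (90,580) and (192,580), and the tab loop is at (160,15). I'll triangulate them.

Run:
```python
from h import *
fs=[np.load(f"w{i}.npy",allow_pickle=True).item() for i in (0,1)]
P={"farL":((90,579),(441,580)),"farR":((193,579),(539,580)),"tabL":((104,80),(413,80)),"tabR":((227,82),(530,80)),
"loop":((160,15),(472,14)),"l1freeL":((133,128),(403,122)),"l1freeR":((231,127),(492,122)),
"l3hL":((112,303),(430,300)),"l3hR":((204,303),(523,302)),"l3fL":((117,369),(422,367)),"l3fR":((214,367),(517,368)),"l5hL":((105,497),(446,495)),"l5hR":((189,497),(530,495)),"l5fL":((110,570),(438,567)),"l5fR":((199,568),(527,568))}
for k,(a,b) in P.items():
    ua=(285+a[0]/2.5,5+a[1]/2.5);ub=(160+(b[0]-325)/2.5,5+b[1]/2.5)
    p=tri(fs,(ua,ub)); P[k]=p; print(k,p.round(4))
fm=(P["farL"]+P["farR"])/2;h3=(P["l3hL"]+P["l3hR"])/2;h5=(P["l5hL"]+P["l5hR"])/2
v=(fm-P["loop"])[:2];print("len",np.linalg.norm(v),v/np.linalg.norm(v))
d=v/np.linalg.norm(v)
print("origin from far",fm[:2]-d*.096,"from loop",P["loop"][:2]+d*.121,"h3",h3[:2]+d*.017,"h5",h5[:2]-d*.059)
top=grab_frame("top")
```

```text
farL [0.568  0.1376 0.0269]
farR [0.6063 0.1532 0.0331]
tabL [0.5072 0.3175 0.0159]
tabR [0.5483 0.33   0.0229]
loop [0.5195 0.3461 0.0058]
l1freeL [0.5182 0.3009 0.0572]
l1freeR [0.5466 0.3098 0.0651]
l3hL [0.5357 0.2458 0.0308]
l3hR [0.5685 0.2564 0.0303]
l3fL [0.5427 0.2253 0.0509]
l3fR [0.5748 0.2367 0.0532]
l5hL [0.5607 0.1737 0.0283]
l5hR [0.5925 0.1846 0.0287]
l5fL [0.5678 0.1527 0.0508]
l5fR [0.6001 0.1639 0.0511]
len 0.21179997490445265 [ 0.3194841  -0.94759164]
origin from far [0.55648091 0.23639076] from loop [0.55814223 0.23146326] h3 [0.55753008 0.23499841] h5 [0.55778652 0.2350849 ]
```

```bash
cat > stroke.py <<'E'
from h import *
o2=np.array([.5575,.2345]);d=np.array([.321,-.947]);d/=np.linalg.norm(d);o=down([-d[1],d[0]])
def F(n=5):
    a=[]
    for _ in range(n): sleep(.02); a.append(sense()["ft_force"])
    return np.mean(a,0)
def at(s,z,rate=.05): movel([*(o2+d*s),z],o,rate=rate)
E
python3 - <<'E'
from stroke import *
grip(0.0)
move_to([*(o2-d*.118),.10],o); at(-.118,.032,.1); sleep(.3)
b=F(10);p=sense()["tool_pos"];print("bias",b.round(2),p,sense()["width"],sense()["clock"])
for s in np.arange(-.110,-.066,.008):
    at(s,.0305);f=F(2)-b;q=sense()["tool_pos"];print(round(s,3),f.round(2),"along",round(f[:2]@d,2),"z",round(q[2],4))
    if np.linalg.norm(f)>4: print("stop");break
f=grab_frame("wrist");cv2.imwrite("pics/s1.png",f["image"][:, 100:460]);print(sense()["clock"])
E
```

```text
bias [0.14 0.27 0.11] [0.51971962 0.34634981 0.03226796] 0.008154500875519532 8.8583
-0.11 [0.2  0.02 0.27] along 0.05 z 0.0303
-0.102 [-0.3  -0.63 -0.07] along 0.5 z 0.0305
-0.094 [-0.55  0.04  0.65] along -0.22 z 0.0305
-0.086 [-0.04 -0.01 -0.15] along -0.0 z 0.0305
-0.078 [-0.63 -0.1   0.23] along -0.1 z 0.0305
-0.07 [-0.05 -0.28 -0.38] along 0.25 z 0.0305
10.9667
```

View pics/s1.png

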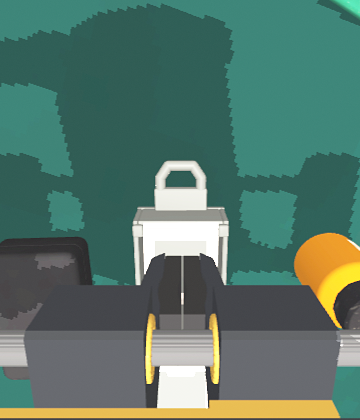

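The fingers are centred on the strip (column 182), lid 1 is folding down under them, and forces are negligible. I'll continue the stroke, pressing lightly at each free edge.

Run:
```python
from stroke import *
b=np.array([.0,.1,.1]);ztop=.0305
for c in (-.076,-.038,0,.038,.076):
    at(c+.009,max(ztop,.0288)+.0003,.04); f=F(4)-b; 
    if np.linalg.norm(f)>6: print("stop",c,f);break
    z=max(ztop,.0288)
    while z>.0262:
        z-=.0003; at(c+.009,z,.02); fz=(F(6)-b)[2]
        if fz>1.3: break
    q=sense()["tool_pos"][2];ztop=z+.0008
    print(c,"arrive",f.round(2),"press z",round(z,4),round(q,4),"fz",fz.round(2),sense()["clock"])
    at(c+.009,z+.0008,.02)
```

```text
-0.076 arrive [ 0.05 -0.04 -0.32] press z 0.0281 0.0285 fz 4.86 14.0833
-0.038 arrive [ 0.12 -0.35 -0.26] press z 0.0283 0.0285 fz 2.63 16.2
0 arrive [ 0.09 -0.07 -0.06] press z 0.0282 0.0285 fz 3.41 18.6667
0.038 arrive [-0.02  0.07 -0.52] press z 0.0284 0.0285 fz 1.33 20.7833
0.076 arrive [ 0.19 -0.51 -0.21] press z 0.0283 0.0285 fz 2.22 23.25
```

Run:
```python
from stroke import *
at(.112,.0288,.05); at(.125,.12,.15); at(.06,.24,.2); sleep(.2)
f=grab_frame("wrist");cv2.imwrite("pics/end.png",f["image"]);t=grab_frame("top");a=cv2.imread("pics/top0.png")
for uv in [(207,235),(283,207)]: pass
D=cv2.absdiff(a,t["image"]).max(2)>60
ys,xs=np.nonzero(D[120:270,150:310]);print("diff px",len(xs))
print(sense()["clock"],sense()["ft_force"])
# predicted pixels of strip corners from first fix
for s in (-.121,-.096,.096):
  X=np.array([*(o2+d*s),.0246 if s>-.1 else .0086]);c=np.array(f["R"])@X+f["t"];print(s,(f["fx"]*c[0]/c[2]+f["cx"]).round(1),(f["fy"]*c[1]/c[2]+f["cy"]).round(1))
```

```text
diff px 6685
26.0917 [ 1.31851896 -0.4161848  -0.03439267]
-0.121 283.4 -20.5
-0.096 283.5 5.7
0.096 283.4 208.4
```

View pics/end.png

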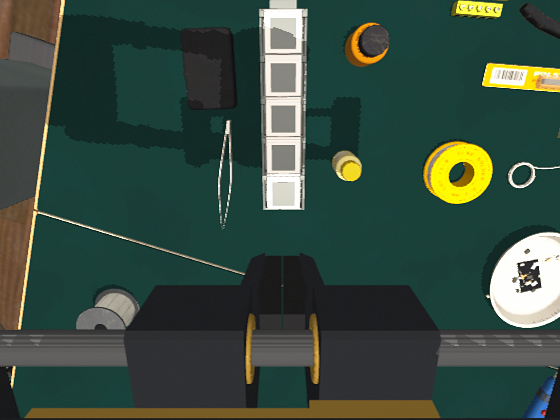

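The picture shows all five lids flat. The strip is still on its predicted line (column 283, far end at row 209), the bystanders haven't moved, and the hand is clear.

```bash
python3 -c "
from station import *
print(hand_in())"
```

```text
the job is handed in; nothing more can be done
None
```

I shut all five lids flat in order from the tab end and handed the job in at about 26 s. In the last picture the strip and everything round it are where they were, and the hand is clear.

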